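# Put the torque set away

## Task

Put the torque set away: grip the sleeve of the torque wrench on the sloping stand firmly and turn it down to its storage setting, number 2, and leave it clicked in there; put the loose socket case squarely on top of the pile of two cases, in line with it, without knocking the pile out of square or shifting it. Leave the spray can, the spanner and the jar where they are.

Things in the scene. Friction and masses are not known exactly. Their poses are not given: they have to be found in the camera images.
- wrench: Torque wrench, 255 mm, clamped fixed on a dark steel stand (foot 200x100), head down, leaning 35 deg from vertical, handle end up and towards the robot's side; place and yaw vary. Origin: on its axis at the lower end. z: along the axis, up out of the handle end; x: square to it, up and away from the robot's side. Along z: steel head and 20 mm tube, ring at 138-150 mm, sleeve 152-255 mm
- grip (a point): Point on the wrench axis at z 228 mm, 27 mm below the sleeve's free end, where to take it, coming down along the axis (tool tilted 35 deg). Axes as wrench; does not turn with the sleeve. The black sleeve has a number collar 58 mm across (152-172 mm) and above it a round ribbed grip 44 mm across (172-255 mm). A small steel click housing stands on the collar's -x side
- sleeve (a joint): Turn of the sleeve, rad: number n is set at 0.4(n-1), so 2 is at 0.4, 8 at 2.8. Grows clockwise as seen from the handle end looking down the wrench; to go down in number turn counter-clockwise (positively about the wrench's z). A click detent of 0.13 N m (grip firmly, 80 N, or it slips) draws it into the nearest number when let go; stops 0.12 rad beyond 1 and 8. Starts at one of 4 to 8
- case_loose: The loose socket case, a closed grey plastic case with two steel latches, 130 x 62 x 42 mm (x, y, z), 0.3 to 0.5 kg, lying flat alone on the bench between the stand and the pile. Origin: centre of its underside; x along its length. Can be gripped across its 62 mm width.
- case_middle: The upper case of the pile: same case, 130 x 62 x 42 mm, about 0.8 kg, lying loose on the bottom case. Origin: centre of its underside; x along its length; its top is 42 mm above its origin, 84 mm above the bench.
- case_bottom: The bottom case of the pile: same case, 130 x 62 x 42 mm, about 0.95 kg, standing on the bench. Origin: centre of its underside; x along its length.
- spray_can: Bystander: upright aluminium can with a pale label, 60 mm diameter, 160 mm tall, loose, on the bench. Origin: centre of its underside.
- spanner: Bystander: steel spanner 180 mm long lying flat on the bench. Origin: its middle, underside; x along its length.
- jar: Bystander: short clear jar with a white lid, 68 mm diameter, 85 mm tall, loose, on the far part of the bench. Origin: centre of its underside.
- index (a point): Black index line on the +x side of the fixed 58 mm steel ring just below the number collar. White numbers 1 to 8 stand 0.4 rad apart round the collar; the one at the index line is the setting. A white line along the grip and over its end stands above number 1: at setting n it lies 0.4(n-1) rad clockwise from the index side, seen from the handle end looking down the wrench
Mind the look-alikes: they are no part of the job. Leave any green, orange or purple look-alike of the case_loose alone.

How it is judged:
At the end, for the whole second after the job is handed in: Sleeve clicked in at 2 (joint 0.4 within 0.12 rad). Loose case at rest flat and upright on the middle case (42 mm up, within 5), within 12 mm and 0.12 rad of it, either way round; middle case within 12 mm and 0.12 rad of the bottom case, itself within 30 mm of its start (value of joint sleeve between 0.28 and 0.52 rad and horizontal distance between case_loose and case_middle below 0.012 m and z of case_loose in the frame of case_middle between 0.037 and 0.047 m and angle between the x axis of case_loose and the x axis of case_middle, either way round below 0.12 rad and angle between case_loose's own z axis and vertical below 0.06 rad and linear speed of case_loose below 0.02 m/s and horizontal distance between case_middle and case_bottom below 0.012 m and z of case_middle in the frame of case_bottom above 0.037 m and angle between the x axis of case_middle and the x axis of case_bottom, either way round below 0.12 rad and distance of case_bottom from where it was at the start of the episode below 0.03 m); the robot touches nothing.
It fails at once if the spray can is moved by more than 30 mm or tipped (distance of spray_can from where it was at the start of the episode above 0.03 m or angle between spray_can's own z axis and vertical above 0.3 rad).
It fails at once if the spanner is moved by more than 30 mm (distance of spanner from where it was at the start of the episode above 0.03 m).
It fails at once if the jar is moved by more than 30 mm or tipped (distance of jar from where it was at the start of the episode above 0.03 m or angle between jar's own z axis and vertical above 0.3 rad).
It also fails if it takes over 64 s, if anything falls off the work surface, if the arm or the gripper's body presses on something with over 40 N, if the wrist force passes 120 N, or if a joint passes its speed limit or range.

## Robot

A 7-joint arm with a two-finger parallel gripper is mounted at the origin on the work surface. World frame = base frame: x ahead of the robot, y to its left, z up, the work surface at z = 0. Lengths are in m, angles in rad, forces in N, time in s.
With the tool pointing down it reaches from about 0.4 to 0.9 m from the base axis. Payload 5.5 kg.
Tool frame: the origin (TCP) lies midway between the tips of the shut fingers; the grasp point (between the pads) lies 19 mm behind it (manip.grip_depth is the distance from the TCP to the grasp point, in m); z points along the fingers, y is the line along which they close (so a half turn about z gives the same grasp; the last joint's range is limited). The gripper opens to 92 mm and grips with 3 to 60 N. Pads are 19 mm wide; open, the fingers measure 130 mm over their backs; the gripper's body (75 mm by 190 mm) begins 47 mm behind the grasp point.
Start: joints at [-1.064, 0.501, -0.427, 1.55, 0.221, 1.138, -0.21], TCP at [0.157, 0.631, 0.2] pointing down, gripper open.
Joint ranges: [-2.88, 2.88], [-0.31, 2.03], [-1.54, 1.56], [0.2, 2.42], [-1.41, 4.55], [0.19, 2.02], [-2.57, 2.57]. Speed limits (rad/s): [2.57, 2.57, 3.14, 3.14, 3.14, 3.14, 3.14].

## Interface

Orientations are given as a unit quaternion [x, y, z, w].
In Python, from bench import manip, effector, viewer gives the robot as it stands. Calls block until the motion is done:
- manip.move_pose(position, orientation): joint-space move of the TCP to a pose.
- manip.servo_line(position, ori=None, vel=0.15): straight line of the TCP; ori=None keeps the orientation; vel is the mean speed in m/s.
- manip.movej(angles): joint-space move.
- effector.open_jaws() and effector.close(f_grip=None): open the fingers fully, or close them until they stop; f_grip is the grip in N (None keeps the last).
- manip.sleep(seconds).
- manip.solve_ik(position, orientation): joint angles nearest the present ones, or None.
- viewer.get_image(name): name is "scene" or "side" or "wrist"; returns the picture (400x640x3 uint8, red, green, blue); there is no depth.
- viewer.get_calibration(name): a dict with "vfov" (degrees; the focal length in pixels is half the picture's height over the tangent of half this angle, whatever the lens; pixels are square), "cx", "cy" (the principal point, pixels), "dist_coeffs" ([k1, k2, p1, p2, k3] as OpenCV has them; the pictures are not rectified), "eye" and "attitude" of the camera in the world. Camera axes: x right, y down, z forward; pixel columns grow to the right and rows downward; lengths in m; the calibration is good to about 2 mm. A picture is of the moment at which its call begins: read the wrist's pose just before it. get_calibration takes no time and is no camera call; for the wrist camera it gives the pose at the moment of the call.
A pose or a line that the arm cannot do raises manip.PlanningError and nothing moves.
- manip.hand_in(): hands the job in; it is judged then, once.
Readings, each from a call of its own:
- manip.current_clock(): time.
- manip.current_q(): joint angles.
- manip.current_joint_velocities(): joint speeds.
- manip.current_tau(): joint torques, N m.
- manip.current_tool_pos(): TCP position.
- manip.current_tcp_rot(): TCP orientation.
- manip.current_force(): force on the tool from outside, world axes, zero at the start.
- manip.current_wrist_torque(): the same for the moment, N m.
- manip.current_finger_gap(): finger opening in m.
- manip.current_gripper_force(): force on a finger pad.
Only numpy, scipy, OpenCV 4.12 (cv2) and the standard library are available. Lean on these libraries where they do the work, as an engineer would, in place of code of your own. Each camera call takes 0.05 s, during which the arm holds its last target. There are 200 camera calls.

## Working session

There is one attempt and no reset: what is moved stays moved. The work goes in short steps, each a Python script; the robot and the scene stay as the last script left them, time stands still between calls to the robot, and variables do not carry over. Pictures are saved under pics/ and viewed, at most 10 in all, crops included, and the job is handed in when it is done.

```bash
ls; mkdir -p pics; python3 - <<'E'
from bench import manip, viewer
import cv2
for n in("scene","side"):
    im=viewer.get_image(n); cv2.imwrite(f"pics/{n}0.png",im[:,:,::-1])
    print(n,viewer.get_calibration(n))
print(viewer.get_calibration("wrist"),manip.current_clock(),manip.current_tcp_rot(),manip.grip_depth)
E
```

```text
pics
scene {'vfov': 49.89735515117324, 'cx': 317.58543061545095, 'cy': 196.42994864183217, 'dist_coeffs': array([-0.03912256,  0.        ,  0.        ,  0.        ,  0.        ]), 'eye': array([1.55514516, 0.46295192, 1.04549056]), 'attitude': array([ 0.48034651,  0.76743838, -0.35544185, -0.23230722])}
side {'vfov': 47.37757290070129, 'cx': 317.53016998063606, 'cy': 205.05278129624222, 'dist_coeffs': array([-0.12718959,  0.        ,  0.        ,  0.        ,  0.        ]), 'eye': array([ 0.02506303, -0.94387676,  0.87675628]), 'attitude': array([ 0.84981192, -0.22660009,  0.11667377, -0.46136681])}
{'vfov': 62.97052757101848, 'cx': 319.656534082873, 'cy': 200.73104377350296, 'dist_coeffs': array([-0.03933916,  0.        ,  0.        ,  0.        ,  0.        ]), 'eye': array([0.08239238, 0.64855737, 0.38316856]), 'attitude': array([0.77993486, 0.60960169, 0.0859599 , 0.1126867 ])} 0.1 [ 1.21595139e-01  9.92579367e-01 -8.97707427e-04 -1.27635871e-04] 0.0188
```

View pics/scene0.png

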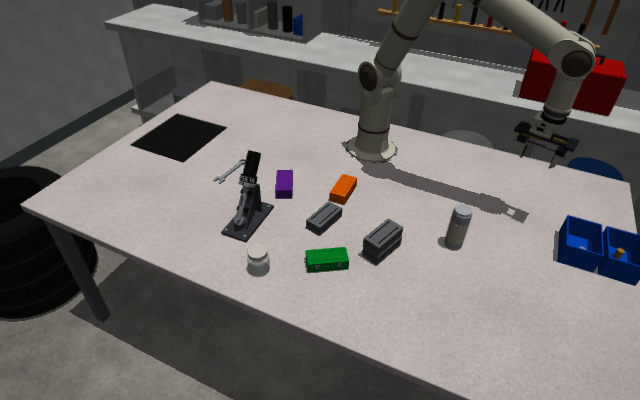

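View pics/side0.png

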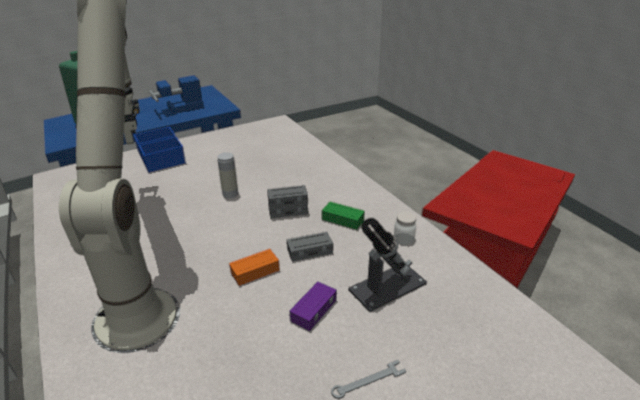

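The scene view shows these possible cases:
- Grey loose case at (324,218), lying alone between the stand and the pile. This is the one I choose.
- Grey pile, two high, at (383,241).
- Orange (343,188), purple (285,183) and green (327,260) are look-alikes.

In the side view the loose case is at (310,246), the pile at (288,202) and the wrench sleeve end at about (374,227).

```bash
cat > h.py <<'E'
import numpy as np, cv2
from scipy.spatial.transform import Rotation as R
from bench import manip, effector, viewer
def cam(n):
    c=viewer.get_calibration(n); f=200/np.tan(np.radians(c['vfov']/2))
    return dict(K=np.array([[f,0,c['cx']],[0,f,c['cy']],[0,0,1.]]),d=np.array(c['dist_coeffs']),e=np.array(c['eye']),R=R.from_quat(c['attitude']).as_matrix())
def ray(c,px):
    p=cv2.undistortPoints(np.array([[px]],float),c['K'],c['d'])[0,0]
    v=c['R']@[p[0],p[1],1]; return v/np.linalg.norm(v)
def onz(c,px,z): v=ray(c,px); return c['e']+v*(z-c['e'][2])/v[2]
def tri(obs):
    A=np.zeros((3,3));b=np.zeros(3)
    for c,px in obs:
        v=ray(c,px);P=np.eye(3)-np.outer(v,v);A+=P;b+=P@c['e']
    x=np.linalg.solve(A,b); return x,[float(np.linalg.norm(np.cross(x-c['e'],ray(c,px))))*1000 for c,px in obs]
def proj(c,X):
    Rw=c['R'].T; return cv2.projectPoints(np.atleast_2d(np.array(X,float)),cv2.Rodrigues(Rw)[0],-Rw@c['e'],c['K'],c['d'])[0][:,0]
def crop(im,x0,y0,w,h,s): return cv2.resize(im[y0:y0+h,x0:x0+w,::-1],None,fx=s,fy=s,interpolation=cv2.INTER_CUBIC)
E
python3 - <<'E'
from h import *
np.set_printoptions(precision=3,suppress=True)
s=cam("scene");d=cam("side")
for n,a,b in(("loose",(324,216),(310,243)),("pile",(383,232),(288,193)),("sleeve",(252,155),(374,225)),):
    print(n,tri([(s,a),(d,b)]))
for n,a in dict(can=(455,245),jar=(258,270),green=(327,262),orange=(343,192),purple=(285,187),foot=(248,220),sp1=(217,180),sp2=(243,163)).items(): print(n,onz(s,a,0))
cv2.imwrite("pics/c1.png",crop(viewer.get_image("scene"),215,145,200,140,4))
cv2.imwrite("pics/c2.png",crop(viewer.get_image("side"),250,165,180,140,4.4))
E
```

```text
loose (array([0.533, 0.017, 0.03 ]), [0.18932819494633413, 0.1893281949463816])
pile (array([0.57 , 0.239, 0.079]), [2.1767018695811435, 2.176701869581171])
sleeve (array([ 0.576, -0.233,  0.236]), [0.4874862877304083, 0.48748628773040203])
can [0.438 0.463 0.   ]
jar [ 0.825 -0.076  0.   ]
green [0.698 0.105 0.   ]
orange [0.346 0.012 0.   ]
purple [ 0.419 -0.203  0.   ]
foot [ 0.643 -0.229  0.   ]
sp1 [ 0.5   -0.466  0.   ]
sp2 [ 0.356 -0.438  0.   ]
```

View pics/c1.png

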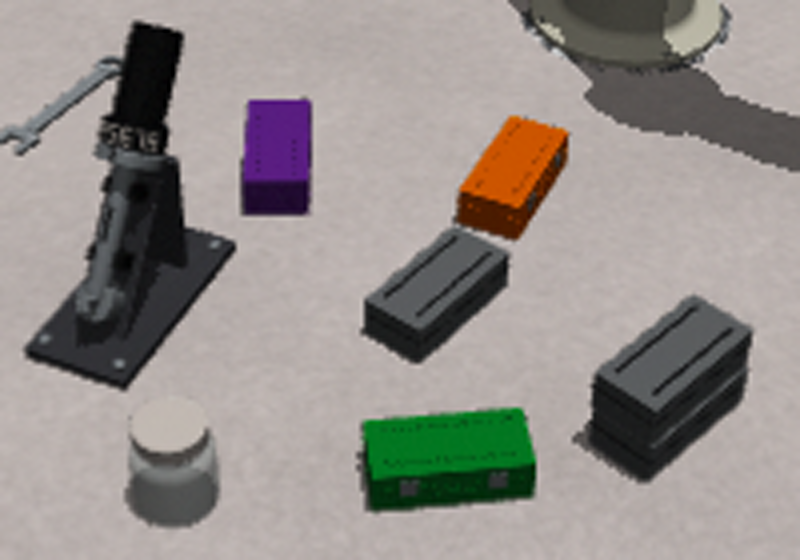

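View pics/c2.png

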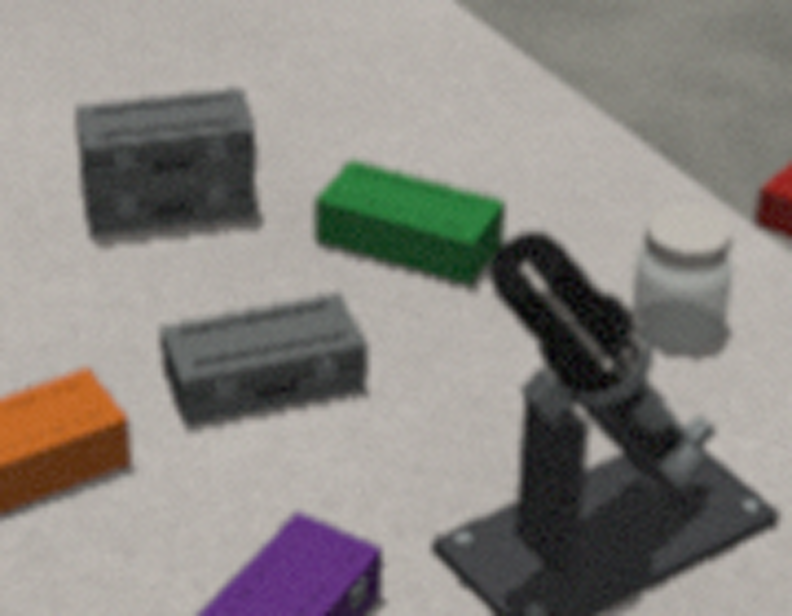

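Both crops agree with that choice. The loose grey case has its top corners at c1 (365,305), (415,345), (508,252) and (458,230), and two latches show in c2. The pile top is at c1 (592,378), (653,412), (750,328) and (695,297). The sleeve's white line lies on the side facing the side camera (-y), which suggests a setting of about 5. The sleeve end is centred near c2 (528,268).

```bash
python3 - <<'E'
from h import *
np.set_printoptions(precision=4,suppress=True)
s=cam("scene");d=cam("side")
A=lambda p:(215+p[0]/4,145+p[1]/4)
B=lambda p:(250+p[0]/4.4,165+p[1]/4.4)
for n,a,b in(("loose",[(365,305),(415,345),(508,252),(458,230)],[(365,345),(338,297),(163,328),(180,372)]),
  ("pile",[(592,378),(653,412),(750,328),(695,297)],[(255,135),(240,92),(78,108),(88,150)])):
    P=np.array([tri([(s,A(p)),(d,B(q))])[0] for p,q in zip(a,b)])
    l=(P[0]+P[1]-P[2]-P[3])/2; w=(P[1]+P[2]-P[0]-P[3])/2
    print(n,P.mean(0),P[:,2],"L",np.linalg.norm(l),"W",np.linalg.norm(w),"yaw",np.arctan2(l[1],l[0]),np.arctan2(-w[0],w[1]))
top=tri([(s,A((158,32))),(d,B((528,268)))]); print("end",top)
ring=tri([(s,A((130,160))),(d,B((612,355)))]); print("ring?",ring)
f=[onz(s,A(p),0.01) for p in((28,352),(125,385),(235,240))];print("foot",f)
# wrist views
manip.move_pose([0.50,0.08,0.36],R.from_euler('xyz',[np.pi,0,0]).as_quat())
c=cam("wrist");im=viewer.get_image("wrist");cv2.imwrite("pics/w1.png",cv2.resize(im[:,:,::-1],(800,500),interpolation=cv2.INTER_CUBIC))
np.savez("w1.npz",**c);print(c['e'],c['R'],manip.current_clock())
E
```

```text
loose [0.534  0.0198 0.0348] [0.0344 0.029  0.038  0.0377] L 0.1300890993715537 W 0.05688174344039173 yaw -0.22294918750599477 -0.2439547566180674
pile [0.5714 0.2428 0.0779] [0.0747 0.0784 0.0807 0.0779] L 0.1275670843497057 W 0.05757493076499254 yaw -0.33240995316090405 -0.3041821904854129
end (array([ 0.5638, -0.2312,  0.2375]), [1.3594948805814333, 1.3594948805814515])
ring? (array([ 0.6299, -0.2276,  0.1488]), [3.1123128677826113, 3.1123128677828236])
foot [array([ 0.7462, -0.2667,  0.01  ]), array([ 0.7425, -0.1715,  0.01  ]), array([ 0.5411, -0.182 ,  0.01  ])]
[0.5757 0.081  0.5434] [[ 0.0016 -0.9586 -0.2848]
 [-1.     -0.0013 -0.0014]
 [ 0.001   0.2848 -0.9586]] 2.625
```

View pics/w1.png

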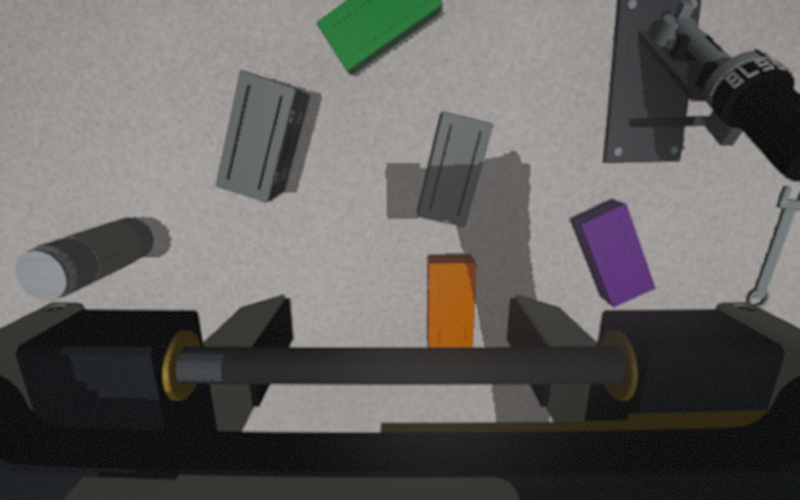

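The wrist view agrees with this. The loose case top has corners at w1 (443,112), (492,124), (465,226) and (418,216), and the pile top at (240,71), (296,87), (270,200) and (217,184). The stand is at the upper right, with its sleeve end hidden behind the picture edge. I'll compare these with the two-view fit and plan the wrench approach.

```bash
cat >> h.py <<'E'
def wrenchR(yaw):
    l=np.radians(35); z=np.array([-np.sin(l)*np.cos(yaw),-np.sin(l)*np.sin(yaw),np.cos(l)])
    y=np.array([-np.sin(yaw),np.cos(yaw),0]); return np.column_stack([np.cross(y,z),y,z])
def toolq(W,phi): # tool z=-wrench z; tool x at +phi from wrench x about wrench z
    x=W@[np.cos(phi),np.sin(phi),0]; z=-W[:,2]; return R.from_matrix(np.column_stack([x,np.cross(z,x),z])).as_quat()
E
python3 - <<'E'
from h import *
np.set_printoptions(precision=4,suppress=True)
c=dict(np.load("w1.npz"))
for n,z,a in(("loose",.042,[(443,112),(492,124),(465,226),(418,216)]),("pile",.084,[(240,71),(296,87),(270,200),(217,184)])):
    P=np.array([onz(c,(u/1.25,v/1.25),z) for u,v in a])
    l=(P[0]+P[1]-P[2]-P[3])/2; w=(P[0]+P[3]-P[1]-P[2])/2
    print(n,P.mean(0),"L",np.linalg.norm(l),"W",np.linalg.norm(w),"yaw",np.arctan2(l[1],l[0]),np.arctan2(-w[0],w[1]))
for u,v in((605,160),(680,160),(632,3)):print("foot",onz(c,(u/1.25,v/1.25),.01))
W=wrenchR(.048);E=np.array([.5638,-.2312,.2375]);G=E-.027*W[:,2];T=G-manip.grip_depth*W[:,2]
for phi in np.arange(-3,3.2,.4):
    q=manip.solve_ik(T,toolq(W,phi)); q2=manip.solve_ik(T+.14*W[:,2],toolq(W,phi))
    print(round(phi,1),q,None if q2 is None else q2[6])
E
```

```text
loose [0.5278 0.0141 0.042 ] L 0.12661070189121193 W 0.060265012742697424 yaw -0.21454997164940465 -0.2163791176530017
pile [0.5683 0.2382 0.084 ] L 0.1253369402766375 W 0.061034681321142016 yaw -0.3072997731383179 -0.2882585117489746
foot [ 0.5403 -0.1854  0.01  ]
foot [ 0.5416 -0.2858  0.01  ]
foot [ 0.7239 -0.1946  0.01  ]
-3.0 [ 1.5821  0.4931 -1.2825  2.1094  0.5419  0.3571  1.7725] 2.3878402716746154
-2.6 [-0.4413  0.3609  1.1386  2.1631 -1.2801  0.7047 -2.5435] None
-2.2 [-0.0635  0.2216  0.6554  2.1548 -1.0833  0.5262 -2.2871] -2.5606490794073706
-1.8 [-0.1331  0.234   0.7375  2.1566 -1.1115  0.546  -1.8646] -2.429440626497654
-1.4 [-0.114   0.2303  0.7148  2.1561 -1.1036  0.5403 -1.4709] -2.0705537844876782
-1.0 [-0.0542  0.2202  0.6446  2.1546 -1.0797  0.5237 -1.0901] -1.7246994984933834
-0.6 [ 0.0481  0.2072  0.5268  2.1518 -1.041   0.4993 -0.7216] -1.389468173686986
-0.2 [ 0.2043  0.1952  0.3502  2.1473 -0.9842  0.4683 -0.3687] -1.0527274365474353
0.2 [ 0.3868  0.1898  0.1471  2.1416 -0.9171  0.4378 -0.025 ] -0.6986037981333166
0.6 [ 0.3302  0.1906  0.2098  2.1434 -0.9383  0.4468  0.3928] -0.337833228918184
1.0 [-0.1703  0.2421  0.782   2.1575 -1.1274  0.5579  0.9478] 0.04778744200262883
1.4 [-0.2769  0.2726  0.9136  2.1599 -1.1775  0.5993  1.386 ] 0.5046549644950279
1.8 [-0.0583  0.2208  0.6495  2.1547 -1.0813  0.5248  1.7112] 0.9046549644950278
2.2 [-0.0861  0.2253  0.682   2.1554 -1.0923  0.5323  2.1201] 1.3046549644950292
2.6 [ 1.5821  0.4931 -1.2825  2.1094  0.5419  0.3571  1.0893] 1.7046549644950273
3.0 [ 1.5821  0.4931 -1.2825  2.1094  0.5419  0.3571  1.4893] 2.0558632424726797
```

```bash
python3 - <<'E'
from h import *
np.set_printoptions(precision=4,suppress=True)
W=wrenchR(.048);E=np.array([.5638,-.2312,.2375]);G=E-.027*W[:,2];T=G-manip.grip_depth*W[:,2]
ims=[]
for k,off in enumerate(([0,.05,.20],[0,-.05,.17])):
    manip.move_pose(T+W@off,toolq(W,-.6)); manip.sleep(.15)
    c=cam("wrist");np.savez(f"w{k+2}.npz",**c);im=viewer.get_image("wrist")
    cv2.imwrite(f"pics/w{k+2}.png",im[:,:,::-1]); print(proj(c,[E,G,E-.111*W[:,2]]),manip.current_q(),manip.current_clock())
    ims.append(cv2.resize(im[:,:,::-1],(480,300),interpolation=cv2.INTER_AREA)if 0 else im[:300,:,::-1])
cv2.imwrite("pics/w23.png",np.vstack(ims))
E
```

```text
[[360.2885 152.2135]
 [357.367  148.7605]
 [350.457  140.5988]] [ 0.2905 -0.2776  0.2297  2.1629 -0.3772  0.7611 -1.3808] 3.8833
[[278.6089 212.6142]
 [281.6159 204.5916]
 [288.6714 185.7878]] [ 0.2565 -0.0845  0.4769  2.0634 -0.5578  0.781  -1.052 ] 4.5833
```

View pics/w23.png

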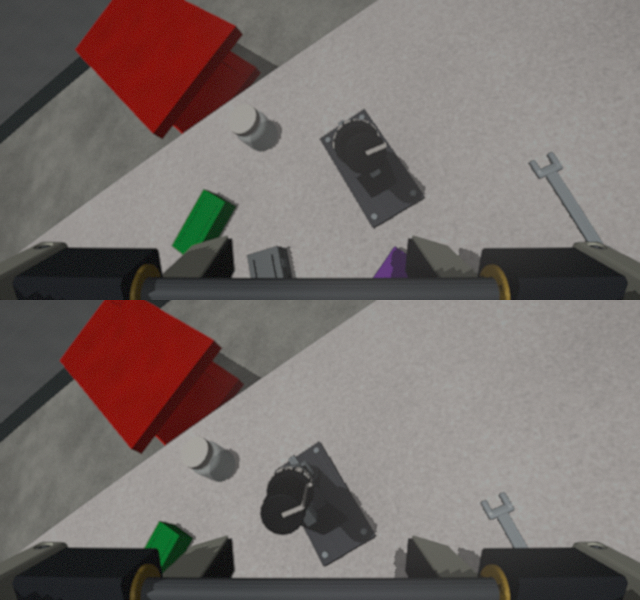

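w23 shows the sleeve end disc near (359,150) in the upper view and near (283,212) in the lower view, with its white line pointing right. I'll enlarge both.

```bash
python3 - <<'E'
from h import *
a=cv2.imread("pics/w2.png")[:,:,::-1];b=cv2.imread("pics/w3.png")[:,:,::-1]
m=np.hstack([crop(a,310,100,100,100,4),crop(b,240,150,100,100,4)])
m=np.clip(m.astype(float)*1.6+10,0,255); cv2.imwrite("pics/w23c.png",m)
E
```

```text
[ WARN:0@0.427] global loadsave.cpp:1063 imwrite_ Unsupported depth image for selected encoder is fallbacked to CV_8U.
```

View pics/w23c.png

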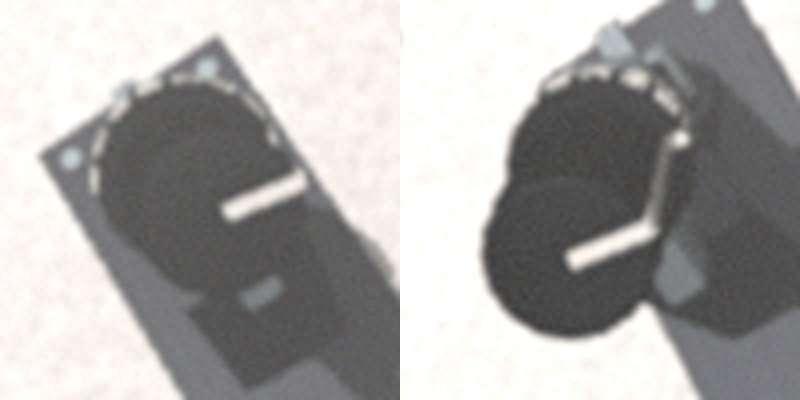

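Both views show the end disc with radius about 87 crop pixels. Its centre is at crop (220,211) on the left and (570,255) on the right. The collar centre is at (186,167) and (600,163). The white end line runs to (305,180) and (655,230).

```bash
python3 - <<'E'
from h import *
np.set_printoptions(precision=4,suppress=True)
a=dict(np.load("w2.npz"));b=dict(np.load("w3.npz"));s=cam("scene");d=cam("side")
A=lambda p:(310+p[0]/4,100+p[1]/4)
B=lambda p:(240+(p[0]-400)/4,150+p[1]/4)
S=(s,(215+158/4,145+32/4)); D=(d,(250+528/4.4,165+268/4.4))
E2=tri([(a,A((220,211))),(b,B((570,255)))]);E4=tri([(a,A((220,211))),(b,B((570,255))),D])
C=tri([(a,A((186,167))),(b,B((600,163)))]);L=tri([(a,A((303,181))),(b,B((654,231)))])
print("E",E2,E4,"\nC",C,"\nL",L)
v=E4[0]-C[0];print("axis",v,np.linalg.norm(v),"yaw",np.arctan2(-v[1],-v[0]),"lean",np.degrees(np.arccos(v[2]/np.linalg.norm(v))))
for yaw in(.03,.048,.07):
    W=wrenchR(yaw);r=W.T@(L[0]-E4[0]);print(yaw,r,"cw angle",np.arctan2(-r[1],r[0]))
    for c,P,o in((a,(220,211),A),(b,(570,255),B)):
        t=np.array([proj(c,E4[0]+W@[.022*np.cos(-x),.022*np.sin(-x),0])[0]-proj(c,E4[0])[0] for x in np.arange(0,3,.05)])
        q=np.array({(220,211):(75,-31),(570,255):(86,-32)}[P]) # line dir
        print("  n angle from dir",np.arange(0,3,.05)[np.argmin(abs(np.angle((t[:,0]+1j*t[:,1])/(q[0]+1j*q[1]))))])
E
```

```text
E (array([ 0.5598, -0.235 ,  0.2393]), [0.06125505445843089, 0.06125505445831006]) (array([ 0.5603, -0.2354,  0.2401]), [0.9438287226847388, 0.7542371794514083, 1.6909172232295322]) 
C (array([ 0.6079, -0.234 ,  0.1732]), [0.10659437430794573, 0.10659437430787681]) 
L (array([ 0.5548, -0.2566,  0.2388]), [0.48886268073075034, 0.4888626807305667])
axis [-0.0476 -0.0014  0.0669] 0.08209854778013823 yaw 0.028565013665321028 lean 35.434435197554535
0.03 [-0.0058 -0.021   0.0025] cw angle 1.841211142904676
  n angle from dir 1.75
  n angle from dir 1.8
0.048 [-0.0061 -0.0209  0.0027] cw angle 1.856297351204331
  n angle from dir 1.75
  n angle from dir 1.8
0.07 [-0.0065 -0.0207  0.003 ] cw angle 1.8748015943067646
  n angle from dir 1.8
  n angle from dir 1.8
```

The line angle comes out near 1.8, between setting 5 (1.6) and setting 6 (2.0). I'll settle it with the white pixels in the wrist views and the collar numbers.

```bash
python3 - <<'E'
from h import *
np.set_printoptions(precision=3,suppress=True)
W=wrenchR(.04);E=np.array([.5600,-.2352,.2397])
pt=lambda ang,r,z:E+W@[r*np.cos(ang),-r*np.sin(ang),z]
for k,(x0,x1,y0,y1) in {2:(364,388,142,156),3:(280,306,204,218)}.items():
    g=cv2.imread(f"pics/w{k}.png",0);c=dict(np.load(f"w{k}.npz"))
    sub=g[y0:y1,x0:x1].astype(float);m=sub>110
    n,l,st,_=cv2.connectedComponentsWithStats(m.astype(np.uint8));i=1+np.argmax(st[1:,4]);v,u=np.nonzero(l==i)
    P=np.array([c['e']+ray(c,(a+x0,b+y0))*((E-c['e'])@W[:,2])/(ray(c,(a+x0,b+y0))@W[:,2]) for a,b in zip(u,v)])
    r=(P-E)@W; mean=r.mean(0)
    e=np.linalg.svd((r-mean)[:,:2])[2][0]; e*=np.sign(e@mean[:2])
    print(k,len(u),"mean",mean*1000,"ext mm",np.ptp((r[:,:2]@e))*1000,"dir angle",np.arctan2(-e[1],e[0]),"mean angle",np.arctan2(-mean[1],mean[0]))
c1=dict(np.load("w1.npz"));w1=cv2.resize(cv2.imread("pics/w1.png"),(640,400))
def view(im,c,x0,y0,s):
    o=crop(im[:,:,::-1],x0,y0,400//s,500//s,s)
    for a in np.arange(-1.2,1.3,.4):
        p=(proj(c,pt(a,.029,-.096))[0]-[x0,y0])*s; q=(proj(c,pt(a,.029,-.125))[0]-[x0,y0])*s
        o=cv2.line(o.copy(),tuple(int(x) for x in q),tuple(int(x) for x in q+(q-p)*.6),(0,255,0) if abs(a)>.01 else (0,0,255),1)
    return o
w1=cv2.imread("pics/w1.png")
c1['K'][:2]*=1.25
sc=viewer.get_image("scene")[:,:,::-1]
cv2.imwrite("pics/idx.png",np.hstack([view(w1,c1,700,30,4),view(sc,cam("scene"),230,165,10)]))
E
```

```text
2 81 mean [ -2.868 -11.371   0.   ] ext mm 21.04093718911747 dir angle 1.7506313845574977 mean angle 1.8178176166905693
3 89 mean [-2.913 -9.619  0.   ] ext mm 21.456300407291963 dir angle 1.7569055388033892 mean angle 1.8648180811554629
```

View pics/idx.png

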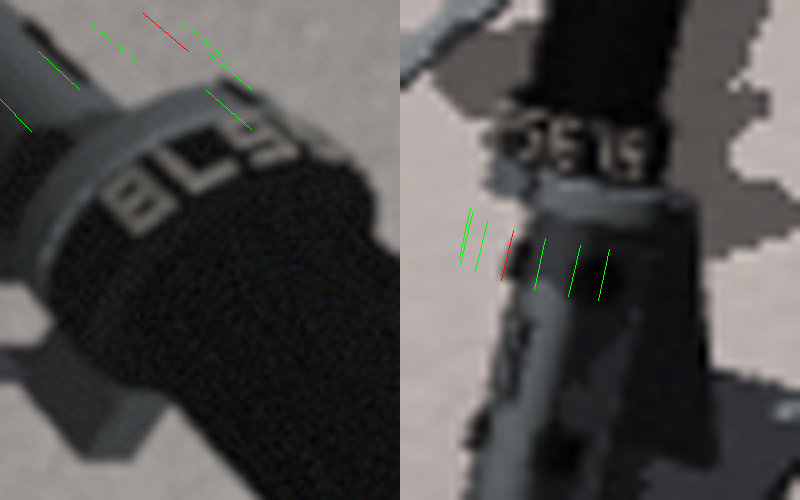

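```bash
python3 - <<'E'
from h import *
from scipy.optimize import least_squares
np.set_printoptions(precision=3,suppress=True)
a=dict(np.load("w2.npz"));b=dict(np.load("w3.npz"));c1=dict(np.load("w1.npz"));s=cam("scene");d=cam("side")
A=lambda p:(310+p[0]/4,100+p[1]/4)
B=lambda p:(240+(p[0]-400)/4,150+p[1]/4)
I=lambda p:((700+p[0]/4)/1.25,(30+p[1]/4)/1.25)
J=lambda p:(230+(p[0]-400)/10,165+p[1]/10)
S=lambda p:(215+p[0]/4,145+p[1]/4); D=lambda p:(250+p[0]/4.4,165+p[1]/4.4)
# (cam,px,number or 'end'/'L1'/'idx')
obs=[(a,A((220,211)),'E'),(b,B((570,255)),'E'),(a,A((304,181)),'L'),(b,B((655,230)),'L'),
 (c1,I((140,200)),8),(c1,I((205,155)),7),(c1,I((265,130)),6),(c1,I((322,140)),5),
 (d,D((528,268)),'E'),(d,D((615,358)),'B')]
def f(p,n=None,full=False):
    E=p[:3];W=wrenchR(p[3]);th=p[4];r=[]   # th = cw angle of number 1
    pt=lambda an,R_,z:E+W@[R_*np.cos(an),-R_*np.sin(an),z]
    for c,px,k in obs:
        X=E if k=='E' else pt(th,.022,0) if k=='L' else pt(th,.022,-.083) if k=='B' else pt(th-.4*(k-1),.029,-.093)
        r.append(proj(c,X)[0]-px)
    return np.array(r) if full else np.ravel(r)
r=least_squares(f,[.56,-.235,.24,.045,1.8],loss='soft_l1',f_scale=2)
print(r.x,r.cost);print(f(r.x,full=True))
for th in(1.6,2.0):
    r=least_squares(lambda p:f(np.r_[p,th]),[.56,-.235,.24,.045],loss='soft_l1',f_scale=2);print(th,r.x,r.cost);print(f(np.r_[r.x,th],full=True))
    W=wrenchR(r.x[3]);q=proj(c1,r.x[:3]+W@[.029,0,-.111])[0]*1.25;print('idx in w1 crop',(q-[700,30])*4, 'scene crop',(proj(s,r.x[:3]+W@[.029,0,-.111])[0]-[230,165])*10)
E
```

```text
[ 0.558 -0.235  0.242 -0.054  1.671] 9.255378862319265
[[ 0.691  0.379]
 [-0.008  1.084]
 [ 0.209 -0.666]
 [-0.823 -0.925]
 [ 1.246 -1.327]
 [-0.246  0.265]
 [ 0.021  0.99 ]
 [-0.583 -1.289]
 [-1.487 -0.05 ]
 [-2.249  1.858]]
1.6 [ 0.558 -0.235  0.24  -0.105] 9.762405667752649
[[ 0.532  0.673]
 [ 0.224  1.098]
 [-0.194 -0.814]
 [-1.045 -1.226]
 [ 1.268 -1.076]
 [-0.33   0.464]
 [ 0.032  1.074]
 [-0.282 -1.352]
 [-1.429  0.329]
 [-1.601  2.455]]
idx in w1 crop [277.529  92.983] scene crop [ 93.754 173.674]
2.0 [ 0.557 -0.237  0.247  0.161] 19.57631106513441
[[ 1.296 -1.488]
 [-0.776  0.17 ]
 [ 1.564  0.234]
 [ 0.097  0.379]
 [ 1.471 -2.541]
 [ 0.135 -0.531]
 [-0.457  0.963]
 [-2.802 -0.387]
 [-1.343 -1.409]
 [-5.397 -0.255]]
idx in w1 crop [208.612  93.639] scene crop [149.887 172.65 ]
```

```bash
python3 - <<'E'
from h import *
np.set_printoptions(precision=4,suppress=True)
d=R.from_euler('xyz',[np.pi,0,0]).as_quat()
manip.move_pose([.58,-.09,.28],d); manip.servo_line([.58,-.09,.2]); manip.sleep(.2)
c=cam("wrist");np.savez("w4.npz",**c);im=viewer.get_image("wrist");cv2.imwrite("pics/w4.png",im[:,:,::-1])
print(manip.current_clock())
x0,y0=440,60
o=crop(im,x0,y0,200,150,4); o=np.clip(o*1.5+15,0,255).astype(np.uint8)
for yaw,col in((0.045,(0,255,0)),(-.1,(0,0,255))):
    W=wrenchR(yaw);E=np.array([.559,-.2352,.2405])
    for z in(-.105,-.117):
        p=(proj(c,E+W@[.029,0,z])[0]-[x0,y0])*4+2; cv2.circle(o,tuple(int(v) for v in p),3,col,1)
cv2.imwrite("pics/w4c.png",o)
E
```

```text
6.4833
```

View pics/w4c.png

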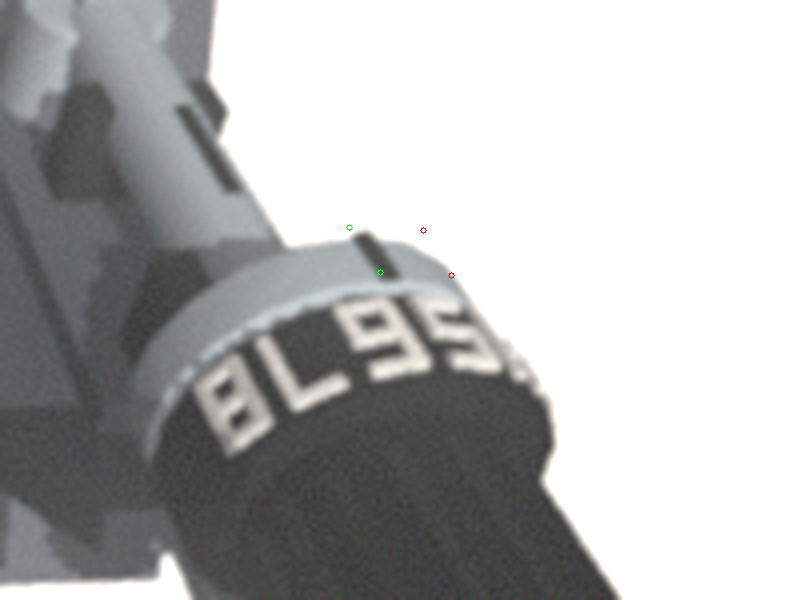

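The close-up shows the index line at w4c (355,235)-(392,278). It points between "6" (380,340) and "5" (462,335), which agrees with the line angle of about 1.8 rad. The predicted index for yaw 0.045 falls within 2 pixels, so the wrench pose is good. I'll grip and turn by +1.4.

```bash
cat >> h.py <<'E'
WY=.045; WR=wrenchR(WY); END=np.array([.5597,-.235,.2397])
GT=END-(.027+manip.grip_depth)*WR[:,2]
def line_angle(name):
    manip.sleep(.15); c=cam("wrist"); im=viewer.get_image("wrist"); cv2.imwrite(f"pics/{name}.png",im[:,:,::-1])
    g=im.min(2).astype(float); n=WR[:,2]; r=[]
    u0,v0=proj(c,END)[0].astype(int)
    for v in range(v0-30,v0+30):
        for u in range(u0-30,u0+30):
            k=ray(c,(u,v)); p=(c['e']+k*((END-c['e'])@n)/(k@n)-END)@WR
            if g[v,u]>105 and np.hypot(p[0],p[1])<.0205: r.append(p[:2])
    r=np.array(r); m=r.mean(0); e=np.linalg.svd(r-m)[2][0]; e=e*np.sign(e@m)
    return len(r),m*1000,"dir",np.arctan2(-e[1],e[0]),"mean",np.arctan2(-m[1],m[0])
E
python3 - <<'E'
from h import *
np.set_printoptions(precision=3,suppress=True)
q=toolq(WR,-.6)
st=lambda:print("F",manip.current_force(),"M",manip.current_wrist_torque(),"gap",manip.current_finger_gap(),"q7",manip.current_q()[6],"t",manip.current_clock())
manip.servo_line([.58,-.09,.3],vel=.25)
manip.move_pose(GT+WR@[0,-.05,.17],q); print(line_angle("w5"))
manip.move_pose(GT+.12*WR[:,2],q); manip.servo_line(GT,vel=.12); st()
effector.close(10); st(); print(manip.current_gripper_force())
effector.close(60); st(); print(manip.current_gripper_force())
E
```

```text
(84, array([-2.638, -9.64 ]), 'dir', np.float64(1.7487199989184679), 'mean', np.float64(1.8379593097505713))
F [0.587 0.089 0.253] M [-0.031  0.838  0.03 ] gap 0.09156492184501103 q7 -0.7759026726453507 t 9.6917
F [0.705 3.886 2.978] M [0.687 0.262 0.484] gap 0.04374815661938269 q7 -0.7755173146543648 t 10.5083
10.003830045461655
F [0.583 5.227 3.281] M [0.926 0.125 0.663] gap 0.04286768882962313 q7 -0.7755028210070453 t 10.725
60.0021368265152
```

```bash
python3 - <<'E'
from h import *
np.set_printoptions(precision=3,suppress=True)
st=lambda:print("F",manip.current_force(),"Mz",manip.current_wrist_torque()@WR[:,2],"gap",manip.current_finger_gap(),"q7",manip.current_q()[6],"t",manip.current_clock())
q=np.array(manip.current_q())
for k in range(1,8):
    q2=q.copy(); q2[6]+=.2*k; manip.movej(q2); st()
p=manip.current_tool_pos();print(p-GT)
effector.open_jaws(); st()
manip.servo_line(GT+.13*WR[:,2],vel=.2)
manip.move_pose(GT+WR@[0,-.05,.17],toolq(WR,-.6)); print(line_angle("w6"),manip.current_clock())
E
```

```text
F [0.201 2.43  2.661] Mz -0.06086028221729929 gap 0.04276317040550076 q7 -0.5795903322884837 t 11.0333
F [-0.653  2.58   1.959] Mz 0.07599208136856536 gap 0.04315416829901373 q7 -0.38180165543123795 t 11.3417
F [1.055 1.19  0.916] Mz -0.02742552798178025 gap 0.04296906451944477 q7 -0.18290355766621888 t 11.65
F [ 1.877 -0.281 -0.12 ] Mz 0.037018926055097955 gap 0.0430359660099694 q7 0.016761983888799122 t 11.9583
F [ 2.682 -1.422 -1.548] Mz 0.02710598658796658 gap 0.042822840759448894 q7 0.21654022336210638 t 12.2667
F [ 4.032 -2.655 -2.21 ] Mz 0.053560735072135 gap 0.04309898411626035 q7 0.41660848319346466 t 12.575
F [ 3.958 -4.212 -2.031] Mz -0.01630570209575005 gap 0.04335121920795782 q7 0.618162914716315 t 12.8833
[0.001 0.    0.001]
F [ 0.271 -0.535 -0.42 ] Mz 0.025550046227831687 gap 0.09184916077135873 q7 0.6244083459163284 t 13.8083
(81, array([10.142, -2.821]), 'dir', np.float64(0.40868739890845585), 'mean', np.float64(0.2713017443907915)) 16.0
```

The sleeve moved from 1.75 to 0.41 rad, so it is clicked in at 2. Next I'll take close wrist views of the loose case and the pile, two of each.

```bash
python3 - <<'E'
from h import *
np.set_printoptions(precision=3,suppress=True)
d=R.from_euler('xyz',[np.pi,0,0]).as_quat(); T=[];o0=[]
manip.servo_line(np.array(manip.current_tool_pos())+[0,0,.05],vel=.3)
for n,C in(("L",np.array([.530,.016,.042])),("P",np.array([.569,.240,.084]))):
    row=[]
    for k,dy in enumerate((-.05,.05)):
        manip.move_pose(C+[0.01,dy,.17],d); manip.sleep(.15)
        c=cam("wrist"); im=viewer.get_image("wrist"); np.savez(f"{n}{k}.npz",**c); cv2.imwrite(f"pics/{n}{k}.png",im[:,:,::-1])
        x0,y0=(proj(c,C)[0]-[100,75]).astype(int); y0=max(0,y0); o0.append((n,k,x0,y0)); row.append(np.clip(crop(im,x0,y0,200,150,2)*1.6+10,0,255).astype(np.uint8))
    T.append(np.hstack(row))
cv2.imwrite("pics/LP.png",np.vstack(T)); print(o0,manip.current_clock())
E
```

```text
[('L', 0, np.int64(172), np.int64(109)), ('L', 1, np.int64(262), np.int64(109)), ('P', 0, np.int64(171), np.int64(109)), ('P', 1, np.int64(261), np.int64(109))] 19.8917
```

View pics/LP.png

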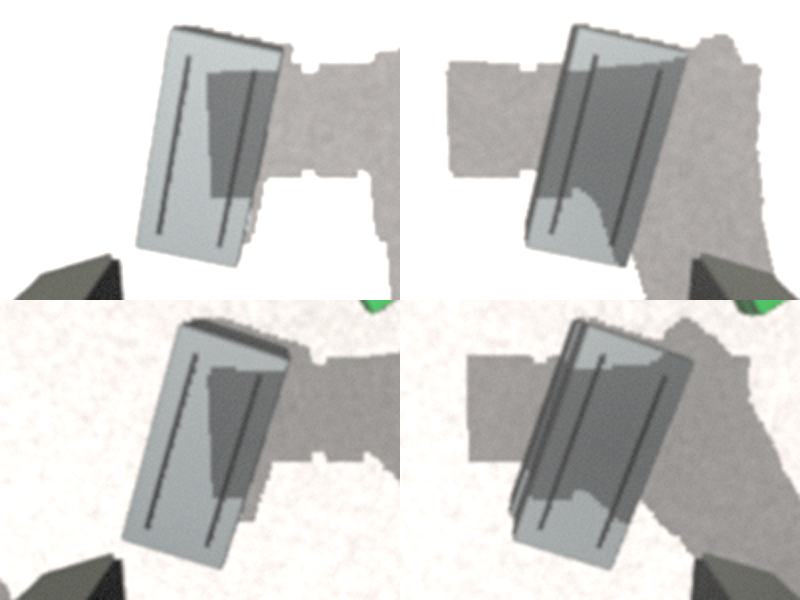

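LP shows the loose case on the top row and the pile top on the bottom row. The pile's two cases look aligned. I read the corners and triangulate.

```bash
python3 - <<'E'
from h import *
np.set_printoptions(precision=4,suppress=True)
O={'L0':(172,109,0,0),'L1':(262,109,400,0),'P0':(171,109,0,300),'P1':(261,109,400,300)}
X={'L0':[(173,32),(283,52),(237,266),(138,246)],'L1':[(578,26),(689,51),(626,266),(527,244)],
'P0':[(185,323),(289,360),(220,569),(122,539)],'P1':[(584,323),(693,362),(611,569),(514,540)]}
px=lambda k,p:(O[k][0]+(p[0]-O[k][2])/2,O[k][1]+(p[1]-O[k][3])/2)
for n,h in(("L",.042),("P",.084)):
    c=[dict(np.load(f"{n}{k}.npz")) for k in(0,1)]
    P=np.array([tri([(c[k],px(f"{n}{k}",X[f"{n}{k}"][i])) for k in(0,1)])[0] for i in range(4)])
    Q=[np.array([onz(c[k],px(f"{n}{k}",X[f"{n}{k}"][i]),h) for i in range(4)]) for k in(0,1)]
    for P in [P]+Q:
        l=(P[0]+P[1]-P[2]-P[3])/2; w=(P[0]+P[3]-P[1]-P[2])/2
        print(n,P.mean(0),"z",P[:,2],"L",np.linalg.norm(l),"W",np.linalg.norm(w),"yaw",np.arctan2(l[1],l[0]),np.arctan2(-w[0],w[1]))
E
```

```text
L [0.5278 0.0134 0.0375] z [0.0345 0.0396 0.0394 0.0364] L 0.12795631047206785 W 0.060555007900254226 yaw -0.2202498740961912 -0.2016204759106309
L [0.5284 0.0127 0.042 ] z [0.042 0.042 0.042 0.042] L 0.12601981264039602 W 0.05915101146507694 yaw -0.22262827678475883 -0.20177116207294588
L [0.5293 0.0139 0.042 ] z [0.042 0.042 0.042 0.042] L 0.12704143110133762 W 0.06062476883873848 yaw -0.21865343967254433 -0.22689350468213318
P [0.5677 0.2405 0.0779] z [0.0628 0.0799 0.0858 0.0831] L 0.12777546339869522 W 0.061176558236260795 yaw -0.3237674392855768 -0.31268947217551774
P [0.5679 0.2396 0.084 ] z [0.084 0.084 0.084 0.084] L 0.12853964374620733 W 0.05873738183370046 yaw -0.3343941016366271 -0.3355420703417718
P [0.568  0.2412 0.084 ] z [0.084 0.084 0.084 0.084] L 0.12744178219546518 W 0.06130139463201353 yaw -0.3083010011161746 -0.3243102460374058
```

```bash
python3 - <<'E'
from h import *
np.set_printoptions(precision=4,suppress=True)
Q=lambda y:(R.from_euler('z',y)*R.from_euler('x',np.pi)).as_quat()
st=lambda:print("p",manip.current_tool_pos(),"F",manip.current_force(),"gap",manip.current_finger_gap(),"t",manip.current_clock())
L=np.array([.529,.0133,0]);qL=Q(-.22)
manip.move_pose(L+[0,0,.13],qL); manip.servo_line(L+[0,0,.008],vel=.12); st()
effector.close(10); st(); effector.close(45); st()
manip.servo_line(L+[0,0,.18],vel=.12); st()
P=np.array([.568,.2404,0]); manip.move_pose(P+[0,0,.18],Q(-.32)); manip.sleep(.2); st()
c=cam("wrist"); np.savez("H.npz",**c); cv2.imwrite("pics/H.png",viewer.get_image("wrist")[:,:,::-1])
E
```

```text
p [0.5297 0.0134 0.0087] F [-0.1339 -0.0487 -0.0987] gap 0.09159604892723269 t 22.2333
p [0.5293 0.0137 0.0083] F [0.2482 1.1082 3.8608] gap 0.06180041816310371 t 22.8167
p [0.5293 0.0137 0.0083] F [-0.9598  1.3906  3.857 ] gap 0.061119199880553116 t 23.0333
p [0.5283 0.0133 0.1791] F [ 0.5711  0.244  -4.4884] gap 0.061236344745200906 t 24.6167
p [0.5686 0.238  0.18  ] F [-0.7511 -0.7853 -3.2293] gap 0.06100081725969283 t 25.7333
```

Grasped: the gap is 61 mm and the weight about 0.4 kg. I'll lower it slowly onto the pile.

```bash
python3 - <<'E'
from h import *
np.set_printoptions(precision=4,suppress=True)
st=lambda:print("p",manip.current_tool_pos(),"yaw",R.from_quat(manip.current_tcp_rot()).as_euler('xyz'),"F",manip.current_force(),"gap",manip.current_finger_gap(),"t",manip.current_clock())
P=np.array([.568,.2404,0]); manip.servo_line(P+[0,0,.105],vel=.06); manip.sleep(.3); st()
f0=manip.current_force()[2]
for z in np.arange(.096,.0895,-.001):
    manip.servo_line(P+[0,0,z],vel=.02); manip.sleep(.1); st()
    if manip.current_force()[2]>f0+2.5: break
E
```

```text
p [0.5681 0.2404 0.1052] yaw [-3.1414 -0.0002 -0.32  ] F [-0.3115 -0.3242 -3.3607] gap 0.061341289487703794 t 27.4833
p [0.5681 0.2404 0.0961] yaw [-3.1414 -0.0002 -0.3201] F [-0.5978 -0.5164 -2.9156] gap 0.06134286708143916 t 28.1833
p [0.568  0.2404 0.0951] yaw [-3.1416 -0.0001 -0.3201] F [-0.1353  0.2571 -3.2379] gap 0.06100610240524031 t 28.5333
p [0.568  0.2404 0.094 ] yaw [ 3.1415  0.0001 -0.32  ] F [-0.4532  0.8931 -3.7702] gap 0.06124250522914359 t 28.8833
p [0.568  0.2404 0.093 ] yaw [ 3.1416  0.     -0.32  ] F [-0.3828 -0.1633 -4.3746] gap 0.06126344379386194 t 29.2333
p [0.5682 0.2405 0.0923] yaw [-3.1412 -0.0004 -0.32  ] F [-0.3106  0.4198 -0.5321] gap 0.06104899380284347 t 29.5833
```

```bash
python3 - <<'E'
from h import *
from scipy.optimize import differential_evolution
np.set_printoptions(precision=4,suppress=True)
P=np.array([.568,.2404,0])
effector.open_jaws(); print(manip.current_force(),manip.current_finger_gap()); manip.sleep(.2)
manip.servo_line(P+[0,0,.2],vel=.12)
d=R.from_euler('xyz',[np.pi,0,0]).as_quat()
obs=[]
for k,dy in enumerate((-.05,.05)):
    manip.move_pose([.578,.24+dy,.296],d); manip.sleep(.15); c=cam("wrist"); obs.append((c,viewer.get_image("wrist")))
    cv2.imwrite(f"pics/F{k}.png",obs[-1][1][:,:,::-1])
old={k:(dict(np.load(f"P{k}.npz")),cv2.imread(f"pics/P{k}.png")[:,:,::-1]) for k in(0,1)}
def fit(o,h,x0):
    G=[]
    for c,im in o:
        g=cv2.GaussianBlur(im.min(2).astype(np.float32),(0,0),1.5); G.append((c,np.hypot(cv2.Sobel(g,5,1,0),cv2.Sobel(g,5,0,1)).clip(0,150)))
    t=np.linspace(-1,1,40); E=np.vstack([np.c_[t*.065,0*t+.031],np.c_[t*.065,0*t-.031],np.c_[0*t+.065,t*.031],np.c_[0*t-.065,t*.031]])
    def s(p):
        a=np.cos(p[2]);b=np.sin(p[2]); X=np.c_[p[0]+E[:,0]*a-E[:,1]*b,p[1]+E[:,0]*b+E[:,1]*a,np.full(len(E),h)]
        return -sum(cv2.remap(g,proj(c,X).astype(np.float32)[None],None,cv2.INTER_LINEAR).mean() for c,g in G)
    r=differential_evolution(s,[(x0[0]-.02,x0[0]+.02),(x0[1]-.02,x0[1]+.02),(x0[2]-.2,x0[2]+.2)],seed=1,maxiter=60); return r.x,r.fun
print("pile before",fit(list(old.values()),.084,(.568,.24,-.32)))
print("top now",fit(obs,.126,(.568,.24,-.32)),"at .130?",fit(obs,.136,(.568,.24,-.32))[1])
a=cv2.imread("pics/scene0.png").astype(int); b=viewer.get_image("scene")[:,:,::-1].astype(int); cv2.imwrite("pics/scene1.png",b)
a2=cv2.imread("pics/side0.png").astype(int); b2=viewer.get_image("side")[:,:,::-1].astype(int); cv2.imwrite("pics/side1.png",b2)
for nm,A,B,c in(("scene",a,b,cam("scene")),("side",a2,b2,cam("side"))):
    m=(abs(A-B).max(2)>45); 
    u,v=proj(c,[.568,.24,.03])[0].astype(int); print(nm,"diff near pile body",m[v-5:v+12,u-20:u+20].sum())
    for n,X in dict(can=(.438,.463,.08),jar=(.825,-.076,.04),sp=(.43,-.452,0)).items():
        u,v=proj(c,X)[0].astype(int); print(n,(u,v),m[max(0,v-12):v+12,max(0,u-12):u+12].sum())
print(manip.current_clock())
E
```

```text
[-0.6572  0.0598 -0.6039] 0.09186885034902322
pile before (array([ 0.5686,  0.2406, -0.3264]), np.float64(-135.57275390625))
top now (array([ 0.5675,  0.2396, -0.3267]), np.float64(-131.09385681152344)) at .130? -107.90100860595703
scene diff near pile body 193
can (np.int64(460), np.int64(228)) 0
jar (np.int64(257), np.int64(261)) 0
sp (np.int64(229), np.int64(171)) 1
side diff near pile body 0
can (np.int64(227), np.int64(174)) 0
jar (np.int64(406), np.int64(227)) 0
sp (np.int64(370), np.int64(378)) 0
33.0333[ WARN:0@8.314] global loadsave.cpp:1063 imwrite_ Unsupported depth image for selected encoder is fallbacked to CV_8U.
```

```bash
python3 -c "
from bench import manip
print(manip.hand_in(),manip.current_clock())"
```

```text
the job is handed in; nothing more can be done
the job is handed in; nothing more can be done
```

I handed the job in at about 33 s; no verdict came back. The sleeve measures 0.41 rad, so it is clicked in at 2, and the loose case measures within about 2 mm and 0.01 rad of square on the pile. The spray can and jar look unmoved in both cameras and the spanner shows no real change, while the scene camera showed some change on the pile's side that I took to be the arm's shadow.

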